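# Dry-stack a laminated push-block blank on the two-pin form

### The job

Dry-stack the push-block blank on the blue two-pin form, threading each part over both pins until it lies flat: first the dark walnut layer, then the pale maple layer, then the red padauk layer, and last the aluminium pressing plate with its black grip upward. Leave the other things on the bench where they are.

Things in the scene. Friction and masses are not known exactly. Their poses are not given: they have to be found in the camera images.
- form: Blue-painted block 150 x 70 x 18 mm fixed to the bench, with two upright steel pins of 10 mm diameter, 40 mm either side of its middle along its length, 60 mm tall above the block's top (their tips 78 mm above the bench); the topmost 10 mm of each pin tapers to a 3 mm wide tip. Origin: centre of its underside, on the bench. x runs along its 150 mm length from pin to pin, y across, z up.
- walnut_mid (a point): Dark brown walnut board 110 x 50 x 15 mm with two through holes of 15 mm diameter on its long centre line, 40 mm either side of the middle, lying flat. Point: its centre, half-way up. x along its 110 mm length, y across its 50 mm width, z square to its faces (the same after a half turn). About 50 g, varies.
- maple_mid (a point): Pale cream maple board 110 x 50 x 15 mm with two through holes of 15 mm diameter on its long centre line, 40 mm either side of the middle, lying flat. Point: its centre, half-way up. x along its 110 mm length, y across its 50 mm width, z square to its faces (the same after a half turn). About 50 g, varies.
- padauk_mid (a point): Dark red padauk board 110 x 50 x 15 mm with two through holes of 15 mm diameter on its long centre line, 40 mm either side of the middle, lying flat. Point: its centre, half-way up. x along its 110 mm length, y across its 50 mm width, z square to its faces (the same after a half turn). About 50 g, varies.
- presser_grip (a point): Pressing plate: bare aluminium plate 110 x 50 x 8 mm with two through holes of 15 mm diameter on its long centre line, 40 mm either side of the middle, and on top of its middle a black grip block 44 mm long (along the plate), 20 mm wide and 30 mm tall, by which it is lifted. Point: centre of the black grip, 23 mm above the plate's underside and 15 mm below the grip's top. x along the 110 mm length, y across, z up. About 160 g, varies.
- offcut: Plain dark walnut offcut 60 x 36 x 22 mm without holes. Origin: centre of its underside. A bystander, to be left alone.
- glue: White glue bottle with orange cap and yellow label, 52 mm diameter, 150 mm tall, standing. Origin: centre of its underside. A bystander, to be left alone.
- tape: Yellow and black tape measure 66 x 36 mm, 61 mm tall. Origin: centre of its underside. A bystander, to be left alone.
- jar: Small amber glass jar with red cap, 48 mm diameter, 60 mm tall. Origin: centre of its underside. A bystander, to be left alone.
- sanding: Black rubber sanding block with grey abrasive sole, 60 x 36 x 28 mm. Origin: centre of its underside. A bystander, to be left alone.
There are look-alikes about, which are no part of the job. What is meant by the part that bears maple_mid is not purple, and is the smaller of those in its own colour. What is shaped like the part that bears walnut_mid but pink or turquoise is not meant.

How it is judged (in metres and radians):
On the way, in this order (a step that is already met when the one before it is completed fails the run):
1. dark walnut layer threaded over both pins and flat on the base (x of walnut_mid in the frame of form between -0.007 and 0.007 m and y of walnut_mid in the frame of form between -0.007 and 0.007 m and z of walnut_mid in the frame of form between 0.0215 and 0.0295 m and angle between the x axis of walnut_mid and the x axis of form, either way round below 0.15 rad and angle between the z axis of walnut_mid and the z axis of form, either way round below 0.08 rad), for 0.2 s.
2. pale maple layer threaded over both pins and flat on the dark walnut layer (all of step 1 and x of maple_mid in the frame of form between -0.007 and 0.007 m and y of maple_mid in the frame of form between -0.007 and 0.007 m and z of maple_mid in the frame of form between 0.0365 and 0.0445 m and angle between the x axis of maple_mid and the x axis of form, either way round below 0.15 rad and angle between the z axis of maple_mid and the z axis of form, either way round below 0.08 rad), for 0.2 s.
3. red padauk layer threaded over both pins and flat on the pale maple layer (all of step 2 and x of padauk_mid in the frame of form between -0.007 and 0.007 m and y of padauk_mid in the frame of form between -0.007 and 0.007 m and z of padauk_mid in the frame of form between 0.0515 and 0.0595 m and angle between the x axis of padauk_mid and the x axis of form, either way round below 0.15 rad and angle between the z axis of padauk_mid and the z axis of form, either way round below 0.08 rad), for 0.2 s.
4. pressing plate threaded over both pins and flat on the red padauk layer (all of step 3 and x of presser_grip in the frame of form between -0.007 and 0.007 m and y of presser_grip in the frame of form between -0.007 and 0.007 m and z of presser_grip in the frame of form between 0.082 and 0.09 m and angle between the x axis of presser_grip and the x axis of form, either way round below 0.15 rad and angle between the z axis of presser_grip and the z axis of form, either way round below 0.08 rad), for 0.2 s.
At the end, for the whole second after the job is handed in: On the form, from the base up: walnut, maple, padauk, pressing plate (grip up), each over both pins, centred on the form within 7 mm along x and y, its length within 0.15 rad of the form's, flat within 0.08 rad and its height within 4 mm of lying flush on the part below (all of step 4); the robot touches nothing.
It fails at once if the walnut offcut is pushed more than 30 mm or tipped over (distance of offcut from where it was at the start of the episode above 0.03 m or angle between offcut's own z axis and vertical above 0.5 rad).
It fails at once if the glue bottle is pushed more than 30 mm or tipped over (distance of glue from where it was at the start of the episode above 0.03 m or angle between glue's own z axis and vertical above 0.5 rad).
It fails at once if the tape measure is pushed more than 30 mm or tipped over (distance of tape from where it was at the start of the episode above 0.03 m or angle between tape's own z axis and vertical above 0.5 rad).
It fails at once if the screw jar is pushed more than 30 mm or tipped over (distance of jar from where it was at the start of the episode above 0.03 m or angle between jar's own z axis and vertical above 0.5 rad).
It fails at once if the sanding block is pushed more than 30 mm or tipped over (distance of sanding from where it was at the start of the episode above 0.03 m or angle between sanding's own z axis and vertical above 0.5 rad).
It also fails if it takes over 128 s, if anything falls off the work surface, if the arm or the gripper's body presses on something with over 40 N, if the wrist force passes 120 N, or if a joint passes its speed limit or range.

### The arm

A 6-joint arm with a two-finger parallel gripper is mounted at the origin on the work surface. World frame = base frame: x ahead of the robot, y to its left, z up, the work surface at z = 0. Lengths are in m, angles in degrees, forces in N, time in s.
With the tool pointing down it reaches from about 0.4 to 0.825 m from the base axis. Payload 7 kg.
Tool frame: the origin (TCP) lies midway between the tips of the shut fingers; the grasp point (between the pads) lies 19 mm behind it; z points along the fingers, y is the line along which they close (so a half turn about z gives the same grasp; the last joint's range is limited). The gripper opens to 88 mm and grips with 3 to 60 N. Pads are 19 mm wide; open, the fingers measure 130 mm over their backs; the gripper's body (78 mm by 193 mm) begins 47 mm behind the grasp point.
Start: joints at [86.35, 20.546, 0.682, 0, -70.136, -16.507], TCP at [0.233, 0.634, 0.227] pointing down, gripper open.
Joint ranges: [-176.03, 176.03], [-82.01, 121.73], [-58.28, 71.71], [-173.87, 95.51], [-174.79, -0.11], [-173.66, 173.66]. Speed limits (degrees/s): [136.94, 136.94, 172.46, 180, 180, 180].

### API

Orientations are given as [roll, pitch, yaw] about the fixed x, y, z axes, in that order (R = Rz(yaw) Ry(pitch) Rx(roll)).
In Python, from plant import telemetry, viewer, workorder gives the robot as it stands. The module is installed in compiled form; this text tells all that it offers.
- The arm moves only by the tool carry_out, never from a script. Its argument "rows" is a list of rows, each a list of 6 numbers: the shift along the tool's x, y, z in m, then the turn, a rotation vector about the tool's x, y, z in rad. In form: [[tx, ty, tz, ax, ay, az], ...]. A call has 1 to 8 rows; each row is the pose to reach, as a shift and turn from the pose commanded when the call began, along the tool's axes at that moment; what a row does not reach only later rows make up. A row lasts 1/8 s, in which the tool goes at most 62.5 mm and 10.7 degrees, less where a joint would pass 70% of its speed; a pose out of reach is approached as far as the arm can. A call with a gripper value outside its range is refused whole. "grip" is the gripper's target within -1 to 1 (fully open at 1, half-way at 0, shut at -1), set as the call begins (left out, the last holds). The fingers move at their own pace and stop on an object; the grip force is fixed at half the most. Time passes only in rows, so rows that repeat a pose let the fingers close. It gives the time, the measured TCP pose, the force, the opening and the grip force at its end, in the units of the state.
- telemetry.get_obs(): the state, without advancing time (a new reading comes with each control period).
- viewer.snapshot(name): name is "scene" or "top" or "wrist"; returns the picture (384x512x3 uint8, red, green, blue); there is no depth.
- viewer.camera_info(name): a dict with "intrinsics" (3x3 intrinsics, pixels), "k1" (the pictures are not rectified: a ray, as slopes to the right and down, at radius r is drawn at 1 + k1 r^2 times it, then the intrinsics apply), "extrinsics" (4x4, takes a point from camera to world coordinates); the wrist camera has in their place "tool_from_camera" (4x4, takes a point from camera to tool coordinates, whose origin is the TCP and whose axes are the flange's). Camera axes: x right, y down, z forward; pixel columns grow to the right and rows downward; lengths in m; the calibration is good to about 2 mm. A picture is of the moment at which its call begins: read the wrist's pose just before it. camera_info takes no time and is no camera call.
- workorder.close_job(): hands the job in; it is judged then, once.
The state is a dict: "clock": time; "joint_pos": joint angles; "qvel": joint speeds; "tau": joint torques, N m; "tool_pos": TCP position; "orientation": TCP orientation; "force": force on the tool from outside, world axes, zero at the start; "moment": the same for the moment, N m; "opening": finger opening in m; "gripper_force": force on a finger pad.
Only numpy, scipy, OpenCV 4.12 (cv2) and the standard library are available. Lean on these libraries where they do the work, as an engineer would, in place of code of your own. Each camera call takes 0.05 s, during which the arm holds its last target. There are 200 camera calls.

## Working session

There is one attempt and no reset: what is moved stays moved. The work goes in short steps, Python scripts to look and compute and a tool call to move; the robot and the scene stay as the last step left them, time stands still between calls to the robot, and variables do not carry over. Pictures are saved under pics/ and viewed, at most 14 in all, crops included, and the job is handed in when it is done.

Besides the shell and the picture viewer there is one more tool, called by a JSON object that holds its "api" and its "payload", one argument or row to a line. carry_out: Moves the arm, as the interface text tells. Its arguments: {"type":"object","properties":{"rows":{"type":"array"},"grip":{"type":"number"}},"required":["rows"]}

```bash
mkdir -p pics; python3 - <<'E'
from plant import telemetry, viewer
import cv2,numpy as np
print(telemetry.get_obs())
for n in ["scene","top","wrist"]:
    im=viewer.snapshot(n); cv2.imwrite(f"pics/{n}0.png",im[:,:,::-1]); np.save(f"pics/{n}0.npy",im); print(n,viewer.camera_info(n))
E
```

```text
{'clock': 0.0, 'joint_pos': array([ 8.63504458e+01,  2.05901367e+01,  6.32149405e-01, -2.14069288e-02,
       -7.01360939e+01, -1.65072713e+01]), 'qvel': array([-0.04544412, -0.09055138, -0.03612075, -0.00671887,  0.02434626,
       -0.08920056]), 'tau': array([ 3.44524378e-04, -5.82717204e+01,  2.93068331e+01,  6.99758783e+00,
        6.90480927e-03, -1.58240578e-04]), 'tool_pos': array([0.23244223, 0.63317167, 0.22562096]), 'orientation': array([ 1.79904078e+02, -7.44033376e-03, -2.01641096e+01]), 'force': array([-0.71882393,  0.02701252, -0.29084042]), 'moment': array([ 0.05269835, -0.03579775, -0.00095578]), 'gripper_force': 0.0, 'opening': 0.08735007315309085}
scene {'intrinsics': array([[410.01314435,   0.        , 256.35888246],
       [  0.        , 410.01314435, 188.82734863],
       [  0.        ,   0.        ,   1.        ]]), 'k1': 0.0028113832903061083, 'extrinsics': array([[-0.09563612,  0.61207054, -0.78499897,  1.37811373],
       [ 0.9952138 ,  0.04288501, -0.08780869,  0.10956014],
       [-0.02008043, -0.7896395 , -0.6132424 ,  0.73553938],
       [ 0.        ,  0.
[... 367 characters left out ...]
3220718],
       [-0.00250174, -0.21527097, -0.97655115,  1.22891894],
       [ 0.        ,  0.        ,  0.        ,  1.        ]])}
wrist {'intrinsics': array([[285.03537387,   0.        , 262.31821922],
       [  0.        , 285.03537387, 187.65601554],
       [  0.        ,   0.        ,   1.        ]]), 'k1': 0.0006219376544873979, 'tool_from_camera': array([[ 3.95506775e-04, -9.69459799e-01, -2.45249956e-01,
         6.57866273e-02],
       [ 9.99999732e-01,  2.32319199e-04,  6.94322426e-04,
        -2.07895329e-04],
       [-6.16141407e-04, -2.45250165e-01,  9.69459631e-01,
        -1.58154833e-01],
       [ 0.00000000e+00,  0.00000000e+00,  0.00000000e+00,
         1.00000000e+00]])}
```

View pics/top0.png

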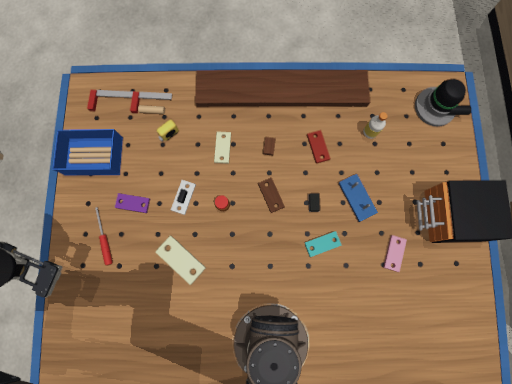

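View pics/scene0.png

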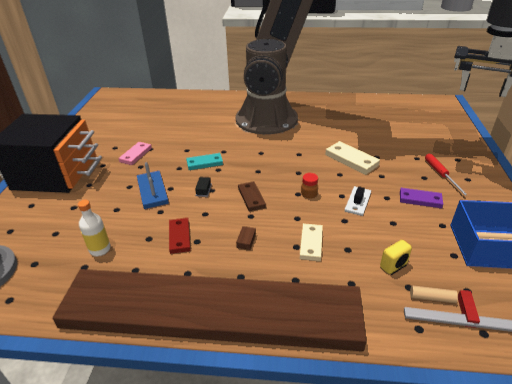

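The top view shows: walnut candidates are the dark brown board (271,195), the offcut with no holes (268,146), and the pink (396,253) and turquoise (323,243) boards. Maple candidates are the small cream board (222,148), the big cream board (180,260) and the purple one (133,203). Padauk is red (318,146), the presser is at (182,197) and the form at (357,198). I choose (271,195), (222,148), (318,146) and (182,197).

```bash
cat > h.py <<'E'
import cv2,numpy as np
from scipy.spatial.transform import Rotation as R
from plant import telemetry, viewer
def tool(o=None):
    o=o or telemetry.get_obs(); T=np.eye(4)
    T[:3,:3]=R.from_euler('xyz',o['orientation'],degrees=True).as_matrix(); T[:3,3]=o['tool_pos']; return T
def cam(n,T=None):
    c=viewer.camera_info(n); E=c['extrinsics'] if n!='wrist' else T@c['tool_from_camera']
    return c['intrinsics'],c['k1'],E
def cast(px,z,C):
    K,k,E=C; px=np.asarray(px,float).reshape(-1,1,2)
    s=cv2.undistortPoints(px,K,np.array([k,0,0,0.]))[:,0]
    d=np.c_[s,np.ones(len(s))]@E[:3,:3].T
    return E[:3,3]+d*((z-E[2,3])/d[:,2])[:,None]
def proj(P,C):
    K,k,E=C; p=(np.asarray(P,float).reshape(-1,3)-E[:3,3])@E[:3,:3]
    return cv2.projectPoints(p,np.zeros(3),np.zeros(3),K,np.array([k,0,0,0.]))[0][:,0]
def blob(im,seed,tol=28,hole=True):
    """mask of seed colour, connected to seed"""
    lab=cv2.cvtColor(im,cv2.COLOR_RGB2LAB).astype(float); x,y=seed
    d=lab-np.median(lab[y-1:y+2,x-1:x+2].reshape(-1,3),0); d[...,0]*=.5
    m=(np.linalg.norm(d,axis=2)<tol).astype(np.uint8)
    n,l=cv2.connectedComponents(m); return (l==l[y,x]).astype(np.uint8)
def rect(m,z,C):
    c=max(cv2.findContours(m,cv2.RETR_EXTERNAL,cv2.CHAIN_APPROX_NONE)[0],key=cv2.contourArea)
    w=cast(c[:,0],z,C)[:,:2]; (a,b,t)=cv2.minAreaRect((w*1000).astype(np.float32))
    if b[0]<b[1]: t+=90; b=b[::-1]
    return np.array(a)/1000,np.array(b),(t+90)%180-90
E
python3 - <<'E'
from h import *
im=np.load('pics/top0.npy'); C=cam('top')
for n,s,z in [('walnut',(271,195),.015),('maple',(222,148),.015),('bigmaple',(180,260),.015),('padauk',(318,146),.015),('press',(179,204),.008),('form',(352,186),.018),('offcut',(268,146),.022)]:
    m=blob(im,s,20); print(n,*rect(m,z,C),m.sum())
def crop(x,y): return cv2.resize(im[y-35:y+35,x-35:x+35],(260,260),interpolation=cv2.INTER_CUBIC)
g=np.vstack([np.hstack([crop(271,195),crop(222,148),crop(318,146)]),np.hstack([crop(182,197),crop(357,198),crop(180,260)])])
cv2.imwrite('pics/crop0.png',g[:,:,::-1])
E
```

```text
walnut [ 0.47566693 -0.00337806] [113.54283142  52.96863174] 22.919322967529297 511
maple [0.64551404 0.16248969] [109.94815063  49.44507599] -3.2368316650390625 406
bigmaple [0.26184238 0.29531079] [158.77896118  72.26984406] 48.493988037109375 1016
padauk [ 0.64613788 -0.17179305] [111.21403503  50.52672195] 15.716097831726074 418
press [0.4721134  0.29414771] [109.81185913  51.20732117] -18.172706604003906 335
form [ 0.51068283 -0.28237195] [25.91082382 22.92491341] -61.96031379699707 36
offcut [0.64506537 0.0022716 ] [69.05137634 41.54938507] -7.5970916748046875 223
```

View pics/crop0.png

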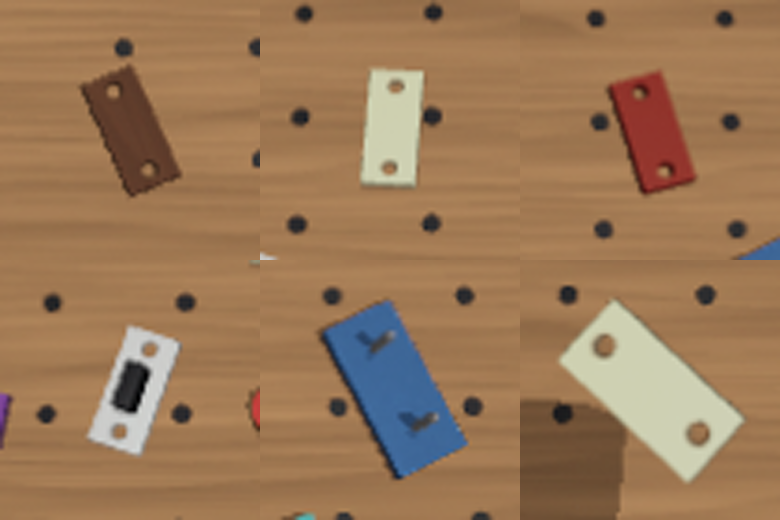

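The crops confirm that the walnut, maple and padauk boards are plain two-hole boards of about 110 x 50, the presser has its black grip, and the cream board at (180,260) measures 159 x 72, so it is the decoy. I'll measure the form next and go there first.

```bash
cat >> h.py <<'E'
def go(x,y,z,yaw,o=None):
    T=tool(o); G=np.eye(4); G[:3,:3]=R.from_euler('xyz',[180,0,yaw],degrees=True).as_matrix(); G[:3,3]=x,y,z
    D=np.linalg.inv(T)@G; print('shift',D[:3,3].round(4),'turn',R.from_matrix(D[:3,:3]).as_rotvec().round(4))
E
python3 - <<'E'
from h import *
im=np.load('pics/top0.npy'); C=cam('top')
hsv=cv2.cvtColor(im,cv2.COLOR_RGB2HSV); m=cv2.inRange(hsv,(100,120,50),(125,255,255)); q=np.zeros_like(m); q[165:230,330:385]=m[165:230,330:385]
c,s,t=rect(q,.018,C); print(c,s,t); go(c[0],c[1],.16,t)
E
```

```text
[ 0.4652226  -0.29580157] [146.81404114  69.76350403] 25.406574249267578
shift [0.5387 0.7919 0.0669] turn [ 1.200e-03  4.000e-04 -7.953e-01]
```

```bash
python3 - <<'E'
from h import *
go(.53,.15,.2,0)
E
```

```text
shift [0.4459 0.3511 0.0263] turn [ 1.300e-03  1.000e-04 -3.519e-01]
```

{"api": "carry_out", "payload": {
  "rows": [
    [0.446,0.351,0.026,0.0013,0,-0.352],
    [0.446,0.351,0.026,0.0013,0,-0.352],
    [0.446,0.351,0.026,0.0013,0,-0.352],
    [0.446,0.351,0.026,0.0013,0,-0.352],
    [0.446,0.351,0.026,0.0013,0,-0.352],
    [0.446,0.351,0.026,0.0013,0,-0.352],
    [0.446,0.351,0.026,0.0013,0,-0.352],
    [0.446,0.351,0.026,0.0013,0,-0.352]
  ],
  "grip": 1
}}

```text
clock: 1.15
tool_pos: [0.4953, 0.2066, 0.2037]
orientation: [-179.9, -0.0, 0.0]
force: [0.5, 1.3, 0.3]
opening: 0.0876
gripper_force: 0.0
```

```bash
python3 - <<'E'
from h import *
go(.465,-.296,.16,25.4)
E
```

```text
shift [-0.0306  0.5026  0.043 ] turn [-0.0014 -0.0008 -0.4427]
```

{"api": "carry_out", "payload": {
  "rows": [
    [-0.03,0.5,0.042,0,0,-0.443],
    [-0.03,0.5,0.042,0,0,-0.443],
    [-0.03,0.5,0.042,0,0,-0.443],
    [-0.03,0.5,0.042,0,0,-0.443],
    [-0.03,0.5,0.042,0,0,-0.443],
    [-0.03,0.5,0.042,0,0,-0.443],
    [-0.03,0.5,0.042,0,0,-0.443],
    [-0.03,0.5,0.042,0,0,-0.443]
  ]
}}

```text
clock: 2.15
tool_pos: [0.4648, -0.2866, 0.1616]
orientation: [-180.0, -0.1, 25.4]
force: [0.7, 0.4, -0.3]
opening: 0.0877
gripper_force: 0.0
```

{"api": "carry_out", "payload": {
  "rows": [
    [0,0.015,0,0,0,0],
    [0,0.015,0,0,0,0],
    [0,0.015,0,0,0,0]
  ]
}}

```text
clock: 2.52
tool_pos: [0.4717, -0.2972, 0.1616]
orientation: [-179.9, -0.0, 25.4]
force: [-0.5, 0.4, 0.8]
opening: 0.0874
gripper_force: 0.0
```

```bash
python3 - <<'E'
from h import *
o=telemetry.get_obs(); im=viewer.snapshot('wrist'); np.save('pics/form1.npy',im); np.save('pics/form1T.npy',tool(o)); cv2.imwrite('pics/form1.png',im[:,:,::-1])
print(o['tool_pos'],o['orientation'],o['qvel'].round(2))
E
```

```text
[ 0.47165982 -0.29717905  0.16161791] [-1.79923302e+02 -4.54032729e-02  2.54345476e+01] [ 0.78 -0.56 -0.23  0.03  0.01  0.06]
```

View pics/form1.png

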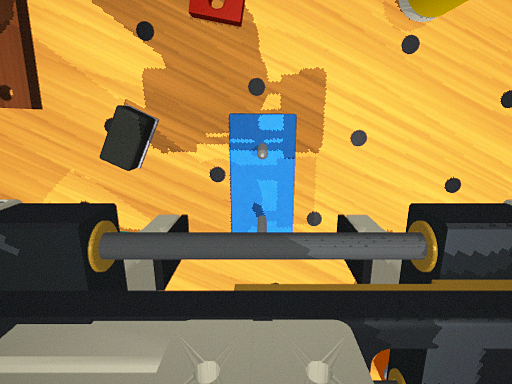

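The wrist picture shows the form (230–295, rows 113–235), the far pin at (262,152), and the gripper hiding the near end. I'll back off along tool −x to see all of it.

{"api": "carry_out", "payload": {
  "rows": [
    [-0.08,0,-0.02,0,0,0],
    [-0.08,0,-0.02,0,0,0],
    [-0.08,0,-0.02,0,0,0],
    [-0.08,0,-0.02,0,0,0]
  ]
}}

```text
clock: 3.08
tool_pos: [0.4001, -0.3319, 0.1817]
orientation: [-180.0, -0.1, 25.4]
force: [0.5, -0.1, -0.2]
opening: 0.0879
gripper_force: 0.0
```

```bash
cat >> h.py <<'E'
def snap(name):
    o=telemetry.get_obs(); T=tool(o); im=viewer.snapshot('wrist'); np.savez(f'pics/{name}.npz',im=im,T=T); cv2.imwrite(f'pics/{name}.png',im[:,:,::-1]); return im,T,cam('wrist',T)
E
python3 - <<'E'
from h import *
im,T,C=snap('form2')
print(T[:3,3])
hsv=cv2.cvtColor(im,cv2.COLOR_RGB2HSV); m=cv2.inRange(hsv,(98,120,40),(125,255,255))
m=cv2.morphologyEx(m,cv2.MORPH_CLOSE,np.ones((9,9)))
print(rect(m,.018,C))
big=cv2.resize(im[60:260,180:345],(660,800)) ; cv2.imwrite('pics/form2c.png',cv2.resize(im[50:250,185:345],None,fx=3,fy=3)[:,:,::-1])
E
```

```text
[ 0.40011419 -0.33188528  0.18171874]
(array([ 0.46543106, -0.29951172]), array([148.58023071,  69.10110474]), 24.99130630493164)
```

View pics/form2c.png

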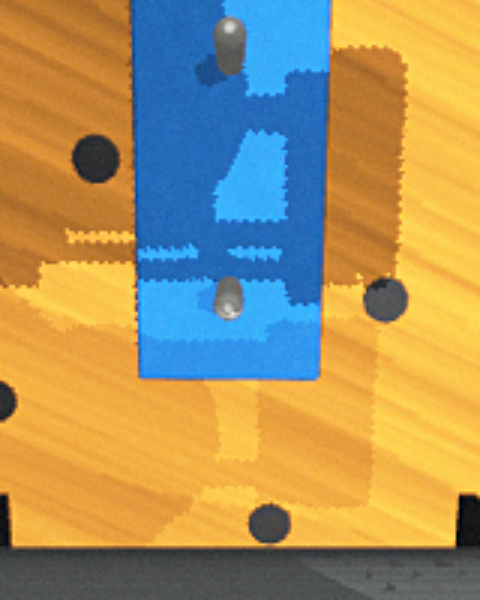

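```bash
cat > pins.py <<'E'
from h import *
def pins(im,C,c,t):
    """pin axis points: widest-end circle (shoulder, z=.068) of grey blobs near predicted spots"""
    hsv=cv2.cvtColor(im,cv2.COLOR_RGB2HSV); g=cv2.inRange(hsv,(0,0,60),(180,90,255)); out=[]
    u=np.array([np.cos(np.radians(t)),np.sin(np.radians(t))])
    for s in (-1,1):
        b,p=proj([[*(c+s*.04*u),.04],[*(c+s*.04*u),.068]],C); 
        n,l,st,ce=cv2.connectedComponentsWithStats(g); i=min((k for k in range(1,n) if 30<st[k,4]<900),key=lambda k:np.hypot(*(ce[k]-b)))
        x,y,w,h,a=st[i]; r=C[0][0,0]*.005/(C[2][2,3]-.068)
        q=np.argwhere(l==i)[:,::-1]; e=(y+r) if p[1]<b[1] else (y+h-r)
        cx=np.mean(q[abs(q[:,1]-e)<r*.6,0])
        P=cast([[cx,e-.0]],.068,C)[0,:2]; out.append(P); print('pin',p.round(1),(round(cx,1),round(e,1)),P.round(4),(x,y,w,h),'r',round(r,1))
    a,b=out; d=b-a; print('mid',((a+b)/2).round(4),'len',np.hypot(*d).round(4),'ang',np.degrees(np.arctan2(d[1],d[0])).round(2))
    return (a+b)/2,np.degrees(np.arctan2(d[1],d[0]))
E
python3 - <<'E'
from pins import *
d=np.load('pics/form2.npz'); C=cam('wrist',d['T'])
m,a=pins(d['im'],C,np.array([.4654,-.2995]),25.)
print('mid in tool',(np.linalg.inv(d['T'])@[*m,.068,1])[:3].round(4))
go(.476-.085*.92,-.003-.085*.39,.18,23)
E
```

```text
pin [260.7 151.3] (np.float64(260.7), np.float64(151.8)) [ 0.4288 -0.3166] (np.int32(256), np.int32(142), np.int32(10), np.int32(15)) r 5.2
pin [261.3  60.8] (np.float64(261.2), np.float64(60.2)) [ 0.502  -0.2824] (np.int32(256), np.int32(55), np.int32(11), np.int32(20)) r 5.2
mid [ 0.4654 -0.2995] len 0.0809 ang 25.08
mid in tool [ 0.0727 -0.0011  0.1138]
shift [ 0.125  -0.268   0.0019] turn [-0.001  -0.001   0.0428]
```

{"api": "carry_out", "payload": {
  "rows": [
    [0.125,-0.268,0.002,0,0,0.043],
    [0.125,-0.268,0.002,0,0,0.043],
    [0.125,-0.268,0.002,0,0,0.043],
    [0.125,-0.268,0.002,0,0,0.043],
    [0.125,-0.268,0.002,0,0,0.043],
    [0.125,-0.268,0.002,0,0,0.043],
    [0.125,-0.268,0.002,0,0,0.043]
  ]
}}

```text
clock: 4.0
tool_pos: [0.3975, -0.0362, 0.1798]
orientation: [-179.9, -0.0, 23.0]
force: [-0.2, -0.3, 0.4]
opening: 0.0878
gripper_force: 0.0
```

```bash
cat >> h.py <<'E'
def board(im,C,c,t,tol=40):
    """outer rect of the top face (z=.015) and of the holes, seeded at predicted centre"""
    s=proj([[c[0],c[1],.015]],C)[0].round().astype(int); m=blob(im,s,tol)
    m=cv2.morphologyEx(m,cv2.MORPH_OPEN,np.ones((3,3)))
    r=rect(m,.015,C); print('rect',*r)
    cs,hi=cv2.findContours(m,cv2.RETR_CCOMP,cv2.CHAIN_APPROX_NONE)
    H=[(cv2.contourArea(k),cast([cv2.minEnclosingCircle(k)[0]],.015,C)[0,:2].round(4)) for k,h in zip(cs,hi[0]) if h[3]>=0 and cv2.contourArea(k)>40]; print('holes',H)
    return r
E
python3 - <<'E'
from h import *
im,T,C=snap('wal'); print(T[:3,3])
r=board(im,C,(.476,-.003),23)
go(*r[0],.004,r[2])
E
```

```text
[ 0.3974836  -0.03615797  0.17976247]
rect [0.41242517 0.0953802 ] [350.95150757 251.29992676] -76.62075233459473
holes [(56.5, array([ 0.4354, -0.0238])), (52.0, array([ 0.4438, -0.0196])), (162.0, array([0.4267, 0.0232])), (216.5, array([0.3503, 0.2382])), (160.5, array([0.5126, 0.0093])), (269.5, array([0.4503, 0.2387]))]
shift [ 0.0654 -0.1156  0.1758] turn [-8.000e-04  9.000e-04  1.738e+00]
```

View pics/wal.png

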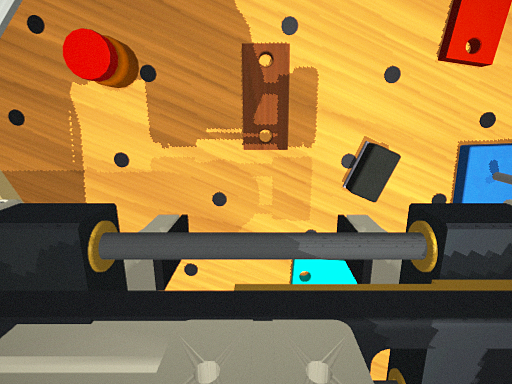

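The picture shows the walnut at (243–290, rows 42–150) with holes at (265,60) and (265,136), the sanding block at (371,169) and the jar at (90,55). The wood shadow leaks into the mask, so I need a tighter colour gate.

```bash
cat >> h.py <<'E'
def board2(im,C,c,lo,hi,z=.015,win=.08):
    """box mask in HSV within a window round c; rect of outline + hole midpoint"""
    hsv=cv2.cvtColor(im,cv2.COLOR_RGB2HSV); hsv[...,0]=(hsv[...,0].astype(int)+90)%180 if lo[0]>60 else hsv[...,0]
    m=cv2.inRange(hsv,lo,hi); p=proj([[*c,z]],C)[0]; w=np.zeros_like(m); cv2.circle(w,tuple(int(v) for v in p),int(285*win/(C[2][2,3]-z)),255,-1); m&=w
    m=cv2.morphologyEx(m,cv2.MORPH_OPEN,np.ones((3,3))); n,l,st,_=cv2.connectedComponentsWithStats(m); m=(l==1+np.argmax(st[1:,4])).astype(np.uint8)
    r=rect(m,z,C); print('rect',*r)
    cs,h=cv2.findContours(m,cv2.RETR_CCOMP,cv2.CHAIN_APPROX_NONE); H=[]
    for k,q in zip(cs,h[0]):
        if q[3]>=0 and cv2.contourArea(k)>60:
            w=cast(k[:,0],z,C)[:,:2]; H.append((w.max(0)+w.min(0))/2); print('hole',H[-1].round(4),np.ptp(w,0).round(4))
    return r,H
E
python3 - <<'E'
from h import *
d=np.load('pics/wal.npz'); im=d['im']; C=cam('wrist',d['T'])
hsv=cv2.cvtColor(im,cv2.COLOR_RGB2HSV)
for p in [(250,80),(284,70),(265,108),(255,145),(230,80),(310,80),(280,170),(200,150)]: print(p,hsv[p[1],p[0]])
E
```

```text
(250, 80) [ 11 184  93]
(284, 70) [ 11 192 159]
(265, 108) [ 11 192 179]
(255, 145) [ 11 193 164]
(230, 80) [ 16 191 194]
(310, 80) [ 16 191 212]
(280, 170) [ 19 177 247]
(200, 150) [ 19 184 245]
```

```bash
python3 - <<'E'
from h import *
d=np.load('pics/wal.npz'); im=d['im']; C=cam('wrist',d['T'])
r,H=board2(im,C,(.476,-.003),(5,120,40),(13,255,190))
if len(H)==2: m=(H[0]+H[1])/2; v=H[0]-H[1]; print(m,np.hypot(*v),np.degrees(np.arctan2(v[1],v[0])))
go(*r[0],.06,r[2])
E
```

```text
rect [ 0.47587305 -0.00619939] [109.46443176  49.83755112] 23.075389862060547
hole [ 0.4392 -0.0217] [0.0158 0.0155]
hole [0.5117 0.009 ] [0.0154 0.0158]
[ 0.47548256 -0.00635403] 0.07870111630406956 -157.0777574641538
shift [0.0842 0.0026 0.1197] turn [-0.0011 -0.     -0.0021]
```

{"api": "carry_out", "payload": {
  "rows": [
    [0.084,0.0025,0.09,0,0,0],
    [0.084,0.0025,0.12,0,0,0],
    [0.084,0.0025,0.12,0,0,0],
    [0.084,0.0025,0.15,0,0,0],
    [0.084,0.0025,0.175,0,0,0],
    [0.084,0.0025,0.175,0,0,0],
    [0.084,0.0025,0.175,0,0,0]
  ]
}}

```text
clock: 4.92
tool_pos: [0.4762, -0.0068, 0.0055]
orientation: [-180.0, -0.0, 22.9]
force: [-1.1, -0.1, -0.1]
opening: 0.0878
gripper_force: 0.0
```

{"api": "carry_out", "payload": {
  "rows": [
    [0,0,0,0,0,0],
    [0,0,0,0,0,0],
    [0,0,0,0,0,0],
    [0,0,0,0,0,0],
    [0,0,0,0,0,0]
  ],
  "grip": -1
}}

```text
clock: 5.55
tool_pos: [0.4758, -0.006, 0.0052]
orientation: [-179.9, -0.1, 22.9]
force: [-0.9, -0.4, 3.6]
opening: 0.0498
gripper_force: 30.0
```

```bash
python3 - <<'E'
from h import *
go(.4654,-.2995,.12,25.05)
E
```

```text
shift [-0.1239  0.2661 -0.1152] turn [-0.001  -0.0009 -0.0367]
```

{"api": "carry_out", "payload": {
  "rows": [
    [0,0,-0.05,0,0,0],
    [0,0,-0.1,0,0,0],
    [-0.124,0.266,-0.115,0,0,-0.037],
    [-0.124,0.266,-0.115,0,0,-0.037],
    [-0.124,0.266,-0.115,0,0,-0.037],
    [-0.124,0.266,-0.115,0,0,-0.037],
    [-0.124,0.266,-0.115,0,0,-0.037],
    [-0.124,0.266,-0.115,0,0,-0.037]
  ]
}}

```text
clock: 6.55
tool_pos: [0.4644, -0.3022, 0.1191]
orientation: [-179.9, -0.0, 24.8]
force: [-0.2, 0.2, -0.1]
opening: 0.0495
gripper_force: 30.0
```

{"api": "carry_out", "payload": {
  "rows": [
    [0,0,0,0,0,0],
    [0,0,0,0,0,0]
  ]
}}

```text
clock: 6.8
tool_pos: [0.4651, -0.2986, 0.1196]
orientation: [-179.9, -0.0, 25.1]
force: [-0.4, 0.6, -1.2]
opening: 0.0497
gripper_force: 30.0
```

```bash
python3 - <<'E'
from h import *
im,T,C=snap('held'); print(T[:3,3])
go(.4654,-.2995,.09,25.05)
cv2.imwrite('pics/heldc.png',cv2.resize(im[90:290,160:360],(600,600))[:,:,::-1])
E
```

```text
[ 0.46513416 -0.29860855  0.11956247]
shift [-0.0003  0.001   0.0297] turn [-0.0012 -0.0008  0.0015]
```

View pics/heldc.png

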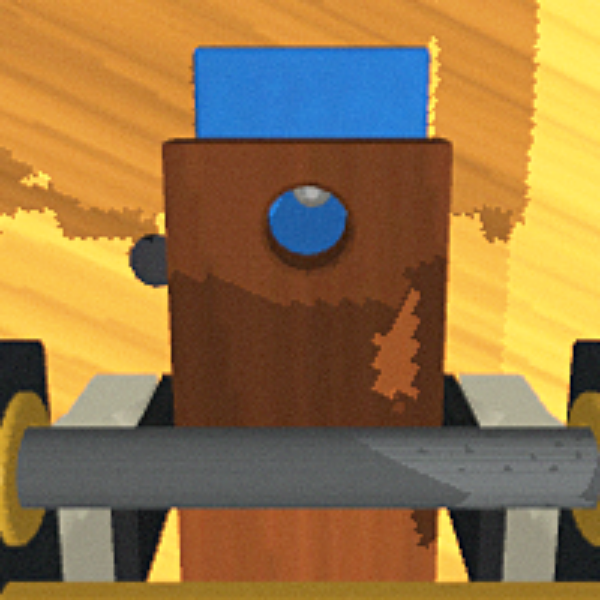

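The held walnut has its far hole at about (262,163), with the pin tip showing inside its upper edge, as perspective predicts. Lowering it now.

{"api": "carry_out", "payload": {
  "rows": [
    [0,0.001,0.02,0,0,0],
    [0,0.001,0.03,0,0,0],
    [0,0.001,0.04,0,0,0],
    [0,0.001,0.05,0,0,0],
    [0,0.001,0.06,0,0,0]
  ]
}}

```text
clock: 7.48
tool_pos: [0.4656, -0.3004, 0.0591]
orientation: [-179.9, -0.0, 25.1]
force: [-1.0, 0.4, 0.1]
opening: 0.0497
gripper_force: 30.0
```

{"api": "carry_out", "payload": {
  "rows": [
    [0,0,0.012,0,0,0],
    [0,0,0.024,0,0,0],
    [0,0,0.034,0,0,0],
    [0,0,0.036,0,0,0],
    [0,0,0.036,0,0,0]
  ]
}}

```text
clock: 8.1
tool_pos: [0.4656, -0.3004, 0.0236]
orientation: [-179.9, -0.0, 25.1]
force: [-0.8, 0.4, -0.9]
opening: 0.0494
gripper_force: 30.0
```

{"api": "carry_out", "payload": {
  "rows": [
    [0,0,0,0,0,0],
    [0,0,0,0,0,0],
    [0,0,0,0,0,0],
    [0,0,-0.04,0,0,0],
    [0,0,-0.1,0,0,0],
    [0,0,-0.156,0,0,0],
    [0,0,-0.156,0,0,0]
  ],
  "grip": 1
}}

```text
clock: 8.98
tool_pos: [0.4682, -0.3016, 0.185]
orientation: [179.7, -0.4, 25.1]
force: [0.5, 0.8, -0.3]
opening: 0.0873
gripper_force: 0.0
```

```bash
python3 - <<'E'
from h import *
go(.561,.167,.18,-3.2)
E
```

```text
shift [ 0.2827 -0.3851  0.0049] turn [ 0.0037 -0.0088  0.4937]
```

{"api": "carry_out", "payload": {
  "rows": [
    [0.282,-0.385,0,0,0,0.493],
    [0.282,-0.385,0,0,0,0.493],
    [0.282,-0.385,0,0,0,0.493],
    [0.282,-0.385,0,0,0,0.493],
    [0.282,-0.385,0,0,0,0.493],
    [0.282,-0.385,0,0,0,0.493],
    [0.282,-0.385,0,0,0,0.493],
    [0.282,-0.385,0,0,0,0.493]
  ]
}}

```text
clock: 9.98
tool_pos: [0.5578, 0.1698, 0.1797]
orientation: [-179.9, 0.0, -3.2]
force: [1.3, -0.8, 0.4]
opening: 0.0874
gripper_force: 0.0
```

{"api": "carry_out", "payload": {
  "rows": [
    [0,0,0,0,0,0],
    [0,0,0,0,0,0]
  ]
}}

```text
clock: 10.22
tool_pos: [0.5573, 0.1675, 0.1794]
orientation: [-180.0, 0.1, -3.2]
force: [0.1, -0.4, 1.2]
opening: 0.0876
gripper_force: 0.0
```

```bash
cat >> h.py <<'E'
def mid(H):
    a,b=sorted(H,key=lambda h:h[0]); v=b-a; print('mid',((a+b)/2).round(4),'len',np.hypot(*v).round(4),'ang',np.degrees(np.arctan2(v[1],v[0])).round(2))
E
python3 - <<'E'
from h import *
# walnut placed: check from top camera and scene
im=viewer.snapshot('top'); np.save('pics/top1.npy',im)
im,T,C=snap('map'); print(T[:3,3])
hsv=cv2.cvtColor(im,cv2.COLOR_RGB2HSV); p=proj([[.6455,.1625,.015]],C)[0].astype(int); print(p,hsv[p[1]-30:p[1]+31:15,p[0]])
r,H=board2(im,C,(.6455,.1625),(15,5,90),(45,105,255))
if len(H)==2: mid(H)
go(*r[0],.005,r[2])
E
```

```text
[0.55741811 0.16693863 0.17967486]
[261  93] [[  0   0 255]
 [ 30   4 255]
 [ 30   2 255]
 [ 27  61 252]
 [ 27  63 254]]
rect [0.62012866 0.16226514] [58.75206757 49.20340729] -3.1894912719726562
hole [0.6057 0.164 ] [0.0167 0.0169]
shift [0.0628 0.001  0.1749] turn [-0.0009  0.0005 -0.001 ]
```

Part of it is saturated by highlights, so I'll widen the mask.

```bash
python3 - <<'E'
from h import *
d=np.load('pics/map.npz'); C=cam('wrist',d['T'])
r,H=board2(d['im'],C,(.6455,.1625),(0,0,110),(179,110,255))
if len(H)==2: mid(H)
go(*r[0],.005,r[2])
d=np.load('pics/top1.npy'); g=cv2.resize(d[165:235,325:395],(420,420)); cv2.imwrite('pics/chk.png',np.hstack([g,cv2.resize(np.load('pics/map.npz')['im'][20:190,170:340],(420,420))])[:,:,::-1][:, :800])
E
```

```text
rect [0.64553943 0.16117235] [109.83660889  50.76557541] -3.4561386108398438
hole [0.6058 0.164 ] [0.0166 0.0169]
hole [0.685  0.1587] [0.0157 0.0159]
mid [0.6454 0.1613] len 0.0794 ang -3.85
shift [0.0882 0.0006 0.1749] turn [-0.0009  0.0005  0.0036]
```

View pics/chk.png

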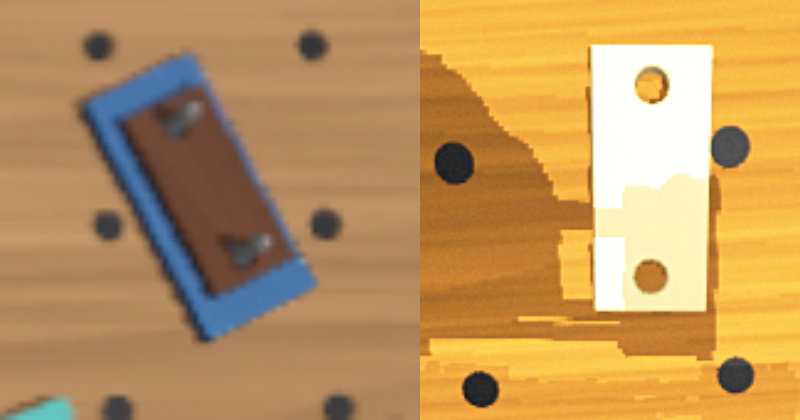

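The walnut lies flat on the form with both pins through it. The maple shows both its holes clearly. Grasping the maple.

{"api": "carry_out", "payload": {
  "rows": [
    [0.088,0.0005,0.08,0,0,0.006],
    [0.088,0.0005,0.12,0,0,0.006],
    [0.088,0.0005,0.12,0,0,0.006],
    [0.088,0.0005,0.15,0,0,0.006],
    [0.088,0.0005,0.174,0,0,0.006],
    [0.088,0.0005,0.174,0,0,0.006],
    [0.088,0.0005,0.174,0,0,0.006]
  ]
}}

```text
clock: 11.2
tool_pos: [0.6465, 0.1619, 0.0074]
orientation: [-179.9, -0.1, -3.6]
force: [-0.4, 0.4, 1.4]
opening: 0.088
gripper_force: 0.0
```

{"api": "carry_out", "payload": {
  "rows": [
    [0,0,0,0,0,0],
    [0,0,0,0,0,0],
    [0,0,0,0,0,0],
    [0,0,0,0,0,0],
    [0,0,0,0,0,0]
  ],
  "grip": -1
}}

```text
clock: 11.82
tool_pos: [0.6459, 0.1625, 0.0064]
orientation: [-179.9, -0.0, -3.5]
force: [-0.8, 0.9, 1.6]
opening: 0.0495
gripper_force: 30.0
```

```bash
python3 - <<'E'
from h import *
T=tool(); print('board in tool',(np.linalg.inv(T)@[.6454,.1612,.0075,1])[:3].round(4)); go(.4654,-.2995,.125,25.05)
E
```

```text
board in tool [-0.0004  0.0014 -0.0011]
shift [-0.1517  0.4721 -0.1192] turn [-0.0012 -0.0005 -0.4988]
```

{"api": "carry_out", "payload": {
  "rows": [
    [0,0,-0.06,0,0,0],
    [0,0,-0.119,0,0,0],
    [-0.152,0.472,-0.119,0,0,-0.499],
    [-0.152,0.472,-0.119,0,0,-0.499],
    [-0.152,0.472,-0.119,0,0,-0.499],
    [-0.152,0.472,-0.119,0,0,-0.499],
    [-0.152,0.472,-0.119,0,0,-0.499],
    [-0.152,0.472,-0.119,0,0,-0.499]
  ]
}}

```text
clock: 12.82
tool_pos: [0.5081, -0.1884, 0.125]
orientation: [-180.0, -0.1, 25.1]
force: [0.6, -1.3, -0.5]
opening: 0.0494
gripper_force: 30.0
```

```bash
python3 - <<'E'
from h import *
go(.4654,-.2995,.125,25.05)
E
```

```text
shift [-0.0858  0.0825 -0.0002] turn [-0.0008 -0.0012  0.0005]
```

{"api": "carry_out", "payload": {
  "rows": [
    [-0.086,0.083,0,0,0,0],
    [-0.086,0.083,0,0,0,0],
    [-0.086,0.083,0,0,0,0],
    [-0.086,0.083,0,0,0,0]
  ]
}}

```text
clock: 13.32
tool_pos: [0.466, -0.2986, 0.1245]
orientation: [-179.9, -0.0, 25.0]
force: [0.7, 0.4, -1.0]
opening: 0.0494
gripper_force: 30.0
```

```bash
python3 - <<'E'
from h import *
im,T,C=snap('held2'); go(.4654,-.2995,.125,25.05)
u=np.array([np.cos(np.radians(25.05)),np.sin(np.radians(25.05))])
print(proj([[*(np.array([.4654,-.2995])+.04*u),.078]],C))
cv2.imwrite('pics/held2c.png',cv2.resize(im[90:240,185:335],(450,450))[:,:,::-1])
E
```

```text
shift [-0.0015  0.0009 -0.0005] turn [-0.0012 -0.0007  0.0001]
[[262.9641309  153.96342309]]
```

View pics/held2c.png

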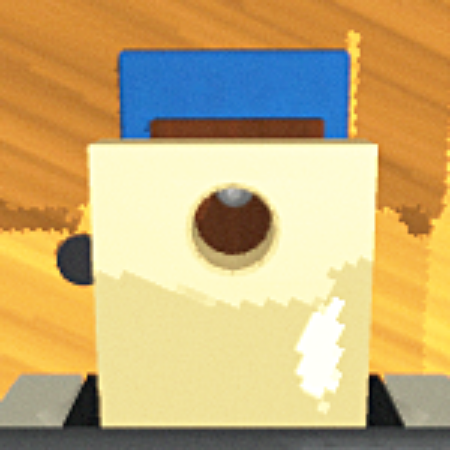

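The pin tip sits in the maple's far hole at about (263,155), centred sideways. Lowering.

{"api": "carry_out", "payload": {
  "rows": [
    [-0.001,0.0005,0.02,0,0,0],
    [-0.001,0.0005,0.032,0,0,0],
    [-0.001,0.0005,0.044,0,0,0],
    [-0.001,0.0005,0.056,0,0,0],
    [-0.001,0.0005,0.068,0,0,0],
    [-0.001,0.0005,0.078,0,0,0],
    [-0.001,0.0005,0.084,0,0,0],
    [-0.001,0.0005,0.084,0,0,0]
  ]
}}

```text
clock: 14.38
tool_pos: [0.4655, -0.2993, 0.0403]
orientation: [-179.9, -0.0, 25.0]
force: [0.3, -0.4, -0.3]
opening: 0.0496
gripper_force: 30.0
```

{"api": "carry_out", "payload": {
  "rows": [
    [0,0,0,0,0,0],
    [0,0,0,0,0,0],
    [0,0,0,0,0,0],
    [0,0,-0.04,0,0,0],
    [0,0,-0.1,0,0,0],
    [0,0,-0.14,0,0,0],
    [0,0,-0.14,0,0,0]
  ],
  "grip": 1
}}

```text
clock: 15.25
tool_pos: [0.4675, -0.3002, 0.1846]
orientation: [179.8, -0.4, 25.1]
force: [-0.1, -0.1, -0.8]
opening: 0.0872
gripper_force: 0.0
```

```bash
python3 - <<'E'
from h import *
go(.564,-.195,.18,15.7)
E
```

```text
shift [ 0.1319 -0.0544  0.0052] turn [ 0.0035 -0.0064  0.1636]
```

{"api": "carry_out", "payload": {
  "rows": [
    [0.132,-0.054,0,0,0,0.164],
    [0.132,-0.054,0,0,0,0.164],
    [0.132,-0.054,0,0,0,0.164],
    [0.132,-0.054,0,0,0,0.164],
    [0.132,-0.054,0,0,0,0.164]
  ]
}}

```text
clock: 15.88
tool_pos: [0.5613, -0.1951, 0.1802]
orientation: [-179.9, 0.0, 15.6]
force: [0.3, 0.2, -1.1]
opening: 0.0876
gripper_force: 0.0
```

```bash
python3 - <<'E'
from h import *
t=viewer.snapshot('top'); 
im,T,C=snap('pad'); print(T[:3,3])
r,H=board2(im,C,(.646,-.172),(86,130,50),(97,255,255))
if len(H)==2: mid(H)
go(*r[0],.006,r[2])
cv2.imwrite('pics/chk2.png',np.hstack([cv2.resize(t[165:235,325:395],(400,400)),cv2.resize(im[20:190,170:340],(400,400))])[:,:,::-1])
E
```

```text
[ 0.56132018 -0.19534515  0.18042683]
rect [ 0.64736169 -0.17302405] [109.11068726  49.80559158] 14.902894020080566
hole [ 0.609  -0.1832] [0.016  0.0164]
hole [ 0.6842 -0.1626] [0.0136 0.0154]
mid [ 0.6466 -0.1729] len 0.078 ang 15.3
shift [0.0888 0.0017 0.1747] turn [-0.0013 -0.0002  0.0119]
```

View pics/chk2.png

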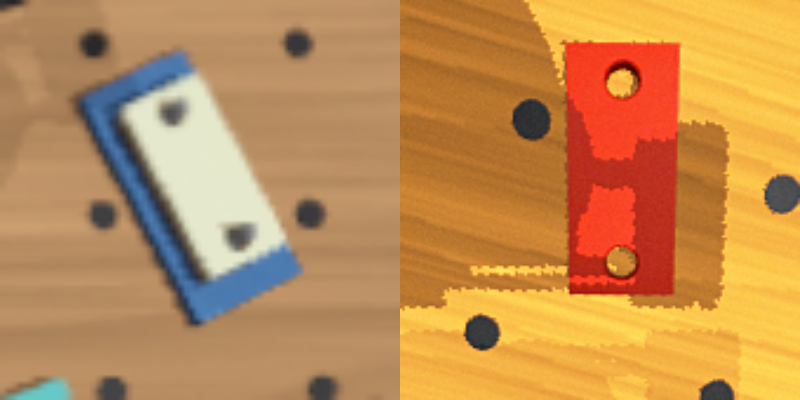

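The maple is on the form over both pins, and the padauk's outline and holes are clear. Grasping the padauk.

{"api": "carry_out", "payload": {
  "rows": [
    [0.0885,0.0015,0.08,0,0,0.01],
    [0.0885,0.0015,0.12,0,0,0.01],
    [0.0885,0.0015,0.12,0,0,0.01],
    [0.0885,0.0015,0.15,0,0,0.01],
    [0.0885,0.0015,0.174,0,0,0.01],
    [0.0885,0.0015,0.174,0,0,0.01],
    [0.0885,0.0015,0.174,0,0,0.01]
  ]
}}

```text
clock: 16.85
tool_pos: [0.6484, -0.1726, 0.008]
orientation: [-180.0, -0.1, 15.1]
force: [-0.0, 0.6, 0.2]
opening: 0.0879
gripper_force: 0.0
```

{"api": "carry_out", "payload": {
  "rows": [
    [0,0,0,0,0,0],
    [0,0,0,0,0,0],
    [0,0,0,0,0,0],
    [0,0,0,0,0,0],
    [0,0,0,0,0,0]
  ],
  "grip": -1
}}

```text
clock: 17.48
tool_pos: [0.648, -0.1719, 0.007]
orientation: [-179.9, -0.0, 15.1]
force: [-0.3, 0.4, 0.7]
opening: 0.0495
gripper_force: 30.0
```

```bash
python3 - <<'E'
from h import *
T=tool(); print('board in tool',(np.linalg.inv(T)@[.6470,-.1729,.0075,1])[:3].round(4)); go(.4654,-.2995,.125,25.05)
E
```

```text
board in tool [-0.0012  0.0007 -0.0005]
shift [-0.2095  0.0755 -0.1183] turn [-0.001  -0.0007 -0.1738]
```

{"api": "carry_out", "payload": {
  "rows": [
    [0,0,-0.06,0,0,0],
    [0,0,-0.118,0,0,0],
    [-0.2085,0.0755,-0.118,0,0,-0.174],
    [-0.2085,0.0755,-0.118,0,0,-0.174],
    [-0.2085,0.0755,-0.118,0,0,-0.174],
    [-0.2085,0.0755,-0.118,0,0,-0.174],
    [-0.2085,0.0755,-0.118,0,0,-0.174],
    [-0.2085,0.0755,-0.118,0,0,-0.174]
  ]
}}

```text
clock: 18.48
tool_pos: [0.4666, -0.2993, 0.1248]
orientation: [-180.0, -0.1, 25.0]
force: [0.1, 0.3, -1.3]
opening: 0.0495
gripper_force: 30.0
```

```bash
python3 - <<'E'
from h import *
im,T,C=snap('held3'); go(.4654+.0009,-.2995+.0004,.125,25.05)
cv2.imwrite('pics/held3c.png',cv2.resize(im[90:240,185:335],(450,450))[:,:,::-1])
E
```

```text
shift [-0.0006 -0.0002 -0.0003] turn [-0.0008 -0.0011  0.0003]
```

View pics/held3c.png

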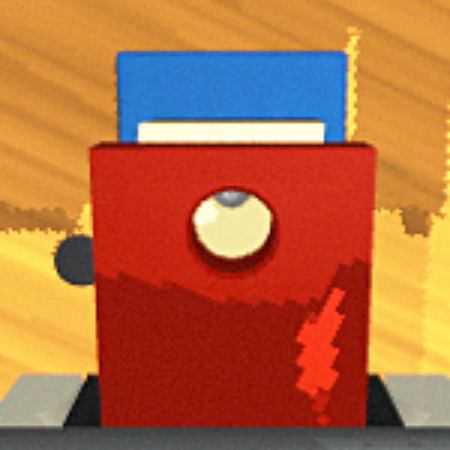

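The pin tip shows in the padauk's hole in the same place as before. Lowering.

{"api": "carry_out", "payload": {
  "rows": [
    [0,0,0.02,0,0,0],
    [0,0,0.03,0,0,0],
    [0,0,0.04,0,0,0],
    [0,0,0.05,0,0,0],
    [0,0,0.06,0,0,0],
    [0,0,0.068,0,0,0],
    [0,0,0.069,0,0,0],
    [0,0,0.069,0,0,0]
  ]
}}

```text
clock: 19.52
tool_pos: [0.4663, -0.2992, 0.0557]
orientation: [-179.9, -0.0, 25.1]
force: [-0.2, -0.1, -0.1]
opening: 0.0495
gripper_force: 30.0
```

{"api": "carry_out", "payload": {
  "rows": [
    [0,0,0,0,0,0],
    [0,0,0,0,0,0],
    [0,0,0,0,0,0],
    [0,0,-0.04,0,0,0],
    [0,0,-0.1,0,0,0],
    [0,0,-0.125,0,0,0],
    [0,0,-0.125,0,0,0]
  ],
  "grip": 1
}}

```text
clock: 20.4
tool_pos: [0.4675, -0.2997, 0.1833]
orientation: [179.9, -0.3, 25.1]
force: [-0.6, 0.3, -0.5]
opening: 0.0874
gripper_force: 0.0
```

```bash
python3 - <<'E'
from h import *
print('waypoint'); go(.50,0,.18,0)
y=np.radians(-18.2); print('view'); go(.472-.085*np.cos(y),.294-.085*np.sin(y),.18,-18.2)
E
```

```text
waypoint
shift [ 0.1564 -0.2578  0.0034] turn [ 0.0013 -0.005   0.4374]
view
shift [ 0.1936 -0.5942  0.0028] turn [ 5.000e-04 -5.300e-03  7.551e-01]
```

{"api": "carry_out", "payload": {
  "rows": [
    [0.157,-0.258,0,0,0,0.437],
    [0.157,-0.258,0,0,0,0.437],
    [0.157,-0.258,0,0,0,0.437],
    [0.157,-0.258,0,0,0,0.437],
    [0.1936,-0.594,0,0,0,0.755],
    [0.1936,-0.594,0,0,0,0.755],
    [0.1936,-0.594,0,0,0,0.755],
    [0.1936,-0.594,0,0,0,0.755]
  ]
}}

```text
clock: 21.4
tool_pos: [0.4315, 0.1627, 0.1806]
orientation: [-180.0, 0.0, -18.2]
force: [1.9, 0.6, 0.3]
opening: 0.0878
gripper_force: 0.0
```

```bash
python3 - <<'E'
from h import *
y=np.radians(-18.2); print('view'); go(.472-.085*np.cos(y),.294-.085*np.sin(y),.18,-18.2)
E
```

```text
view
shift [-0.0876 -0.1374  0.0007] turn [-0.0006  0.0007 -0.0005]
```

{"api": "carry_out", "payload": {
  "rows": [
    [-0.088,-0.137,0,0,0,0],
    [-0.088,-0.137,0,0,0,0],
    [-0.088,-0.137,0,0,0,0],
    [-0.088,-0.137,0,0,0,0],
    [-0.088,-0.137,0,0,0,0]
  ]
}}

```text
clock: 22.02
tool_pos: [0.3915, 0.3181, 0.1805]
orientation: [180.0, 0.0, -18.2]
force: [-0.6, -0.4, 0.0]
opening: 0.0879
gripper_force: 0.0
```

```bash
python3 - <<'E'
from h import *
t=viewer.snapshot('top')
im,T,C=snap('prs'); print(T[:3,3])
r,H=board2(im,C,(.472,.294),(0,0,90),(179,60,255),z=.008)
print([h.round(4) for h in H])
hsv=cv2.cvtColor(im,cv2.COLOR_RGB2HSV); m=cv2.inRange(hsv,(0,0,0),(179,255,75)); p=proj([[.472,.294,.038]],C)[0].astype(int)
n,l=cv2.connectedComponents(m); print(p); 
if l[p[1],p[0]]: print('grip at top',rect((l==l[p[1],p[0]]).astype(np.uint8),.038,C))
cv2.imwrite('pics/chk3.png',np.hstack([cv2.resize(t[165:235,325:395],(400,400)),cv2.resize(im[20:190,170:340],(400,400))])[:,:,::-1])
E
```

```text
[0.3917392  0.31781516 0.18075863]
rect [0.47104498 0.29285104] [110.27528381  50.63158417] -17.72612762451172
hole [0.4333 0.305 ] [0.0164 0.0159]
hole [0.4723 0.2928] [0.0505 0.034 ]
hole [0.5083 0.2807] [0.0152 0.0159]
[array([0.4333, 0.305 ]), array([0.4723, 0.2928]), array([0.5083, 0.2807])]
[259  97]
```

View pics/chk3.png

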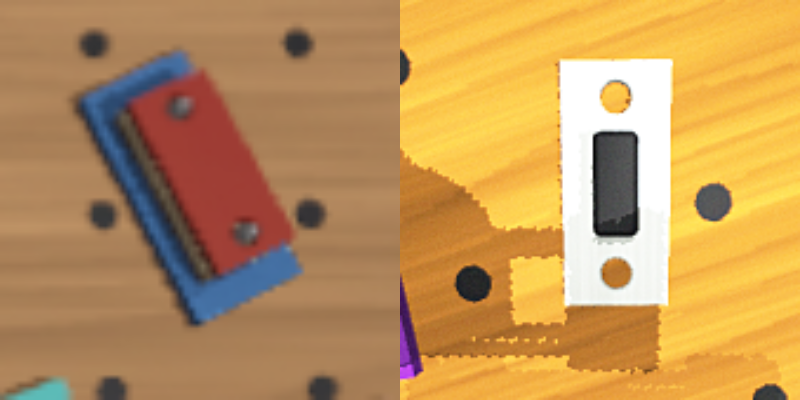

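The padauk is seated, with both pin tips visible. The presser shows its grip at (616,183) and both holes. Grasping the grip.

```bash
python3 - <<'E'
from h import *
go(.4709,.2929,.012,-17.9)
E
```

```text
shift [ 0.0828 -0.0011  0.169 ] turn [-0.0004  0.0005 -0.0063]
```

{"api": "carry_out", "payload": {
  "rows": [
    [0.083,-0.001,0.07,0,0,-0.006],
    [0.083,-0.001,0.1,0,0,-0.006],
    [0.083,-0.001,0.1,0,0,-0.006],
    [0.083,-0.001,0.13,0,0,-0.006],
    [0.083,-0.001,0.16,0,0,-0.006],
    [0.083,-0.001,0.168,0,0,-0.006],
    [0.083,-0.001,0.168,0,0,-0.006]
  ]
}}

```text
clock: 23.0
tool_pos: [0.4714, 0.2941, 0.0142]
orientation: [-179.9, -0.0, -17.9]
force: [0.4, 0.3, 1.0]
opening: 0.0876
gripper_force: 0.0
```

{"api": "carry_out", "payload": {
  "rows": [
    [0,0,0,0,0,0],
    [0,0,0,0,0,0],
    [0,0,0,0,0,0],
    [0,0,0,0,0,0],
    [0,0,0,0,0,0],
    [0,0,0,0,0,0],
    [0,0,0,0,0,0]
  ],
  "grip": -1
}}

```text
clock: 23.88
tool_pos: [0.4711, 0.294, 0.0134]
orientation: [-179.9, 0.0, -17.9]
force: [-0.7, -0.2, 0.1]
opening: 0.0233
gripper_force: 0.0
```

```bash
python3 - <<'E'
from h import *
T=tool(); print('plate in tool',(np.linalg.inv(T)@[.4709,.2929,.012,1])[:3].round(4)); go(.50,0,.15,5)
E
```

```text
plate in tool [0.0001 0.0012 0.0014]
shift [ 0.1176  0.2709 -0.137 ] turn [-0.0012 -0.     -0.399 ]
```

Not shut yet; I'll let the fingers finish closing.

{"api": "carry_out", "payload": {
  "rows": [
    [0,0,0,0,0,0],
    [0,0,0,0,0,0],
    [0,0,0,0,0,0]
  ]
}}

```text
clock: 24.25
tool_pos: [0.4711, 0.2939, 0.0133]
orientation: [-179.9, 0.0, -17.9]
force: [1.1, -0.5, 0.6]
opening: 0.0196
gripper_force: 30.0
```

{"api": "carry_out", "payload": {
  "rows": [
    [0,0,-0.06,0,0,0],
    [0,0,-0.12,0,0,0],
    [0.118,0.271,-0.137,0,0,-0.399],
    [0.118,0.271,-0.137,0,0,-0.399],
    [0.118,0.271,-0.137,0,0,-0.399],
    [0.118,0.271,-0.137,0,0,-0.399],
    [0.118,0.271,-0.137,0,0,-0.399],
    [0.118,0.271,-0.137,0,0,-0.399]
  ]
}}

```text
clock: 25.25
tool_pos: [0.4999, -0.0031, 0.15]
orientation: [-179.9, -0.0, 4.7]
force: [0.4, 1.0, -2.0]
opening: 0.0196
gripper_force: 30.0
```

```bash
python3 - <<'E'
from h import *
go(.4654,-.2995,.15,25.05)
E
```

```text
shift [-0.0589  0.2926 -0.0004] turn [-1.200e-03 -3.000e-04 -3.544e-01]
```

{"api": "carry_out", "payload": {
  "rows": [
    [-0.059,0.292,0,0,0,-0.354],
    [-0.059,0.292,0,0,0,-0.354],
    [-0.059,0.292,0,0,0,-0.354],
    [-0.059,0.292,0,0,0,-0.354],
    [-0.059,0.292,0,0,0,-0.354],
    [-0.059,0.292,0,0,0,-0.354],
    [-0.059,0.292,0,0,0,-0.354]
  ]
}}

```text
clock: 26.12
tool_pos: [0.4668, -0.296, 0.1492]
orientation: [-179.9, -0.0, 25.2]
force: [0.8, 0.1, -1.0]
opening: 0.0197
gripper_force: 30.0
```

```bash
python3 - <<'E'
from h import *
im,T,C=snap('held4'); go(.4654,-.2995,.15,25.05)
cv2.imwrite('pics/held4c.png',cv2.resize(im[90:260,175:345],(510,510))[:,:,::-1])
E
```

```text
shift [-0.0033  0.003  -0.0007] turn [-0.0016 -0.0005  0.0045]
```

View pics/held4c.png

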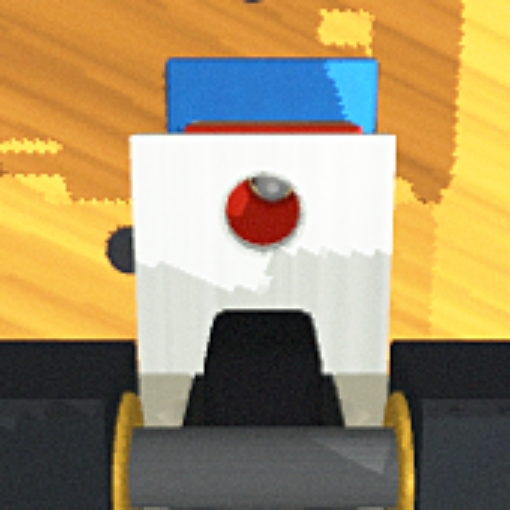

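The pin tip is slightly right of the hole's centre, which agrees with the computed +3 mm y correction. Correcting and starting down.

{"api": "carry_out", "payload": {
  "rows": [
    [-0.003,0.0025,0,0,0,0],
    [-0.003,0.0025,0.02,0,0,0],
    [-0.003,0.0025,0.045,0,0,0],
    [-0.003,0.0025,0.045,0,0,0],
    [-0.003,0.0025,0.045,0,0,0]
  ]
}}

```text
clock: 26.8
tool_pos: [0.4661, -0.2995, 0.1056]
orientation: [-180.0, -0.1, 25.4]
force: [0.8, -0.7, -1.4]
opening: 0.0198
gripper_force: 30.0
```

```bash
python3 - <<'E'
from h import *
go(.4654,-.2995,.077,25.05)
E
```

```text
shift [-0.0007 -0.0003  0.0286] turn [-0.0002 -0.0012  0.0054]
```

{"api": "carry_out", "payload": {
  "rows": [
    [-0.0005,0,0.006,0,0,0.005],
    [-0.0005,0,0.012,0,0,0.005],
    [-0.0005,0,0.018,0,0,0.005],
    [-0.0005,0,0.024,0,0,0.005],
    [-0.0005,0,0.0285,0,0,0.005],
    [-0.0005,0,0.0285,0,0,0.005]
  ]
}}

```text
clock: 27.55
tool_pos: [0.4649, -0.3001, 0.0763]
orientation: [-180.0, -0.0, 25.0]
force: [-1.4, 0.8, 1.1]
opening: 0.0198
gripper_force: 30.0
```

Down without resistance. Releasing slowly, lifting clear and checking.

{"api": "carry_out", "payload": {
  "rows": [
    [0,0,0,0,0,0],
    [0,0,0,0,0,0],
    [0,0,0,0,0,0],
    [0,0,0,0,0,0],
    [0,0,-0.05,0,0,0],
    [0,0,-0.11,0,0,0],
    [0,0,-0.12,0,0,0]
  ],
  "grip": 1
}}

```text
clock: 28.42
tool_pos: [0.4671, -0.301, 0.2009]
orientation: [179.7, -0.4, 25.0]
force: [-0.2, 0.5, -1.1]
opening: 0.084
gripper_force: 0.0
```

{"api": "carry_out", "payload": {
  "rows": [
    [-0.08,0,0,0,0,0],
    [-0.08,0,0,0,0,0],
    [-0.08,0,0,0,0,0],
    [-0.08,0,0,0,0,0]
  ]
}}

```text
clock: 28.92
tool_pos: [0.3929, -0.3339, 0.1959]
orientation: [-179.9, -0.0, 25.0]
force: [-0.1, -0.5, -0.7]
opening: 0.0876
gripper_force: 0.0
```

```bash
python3 - <<'E'
from h import *
s=viewer.snapshot('scene'); im,T,C=snap('end')
r,H=board2(im,C,(.4654,-.2995),(0,0,90),(179,70,255),z=.071,win=.075)
cv2.imwrite('pics/end2.png',np.hstack([cv2.resize(s[130:230,100:200],(400,400)),cv2.resize(im[10:230,150:370],(400,400))])[:,:,::-1])
E
```

```text
rect [ 0.4650979  -0.29978271] [110.02199554  50.56667709] 24.837142944335938
hole [ 0.4291 -0.3168] [0.0157 0.0159]
hole [ 0.466 -0.299] [0.0512 0.0386]
hole [ 0.501  -0.2834] [0.0142 0.0151]
```

View pics/end2.png

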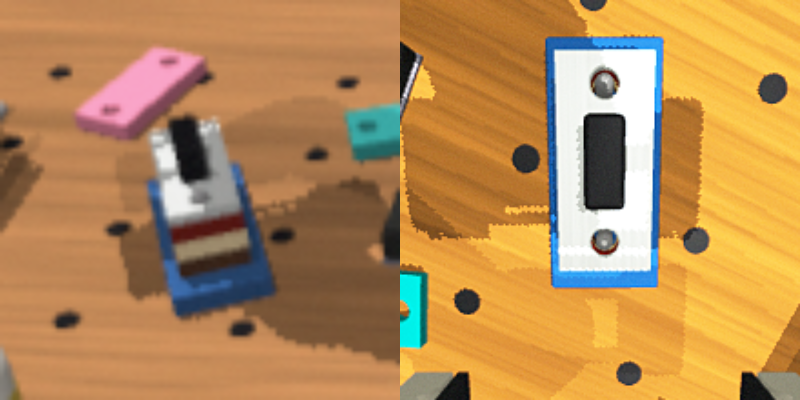

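The stack is walnut, maple, padauk, then the plate with its grip up. The plate is within 1 mm of the form's centre at the right height (110.0 x 50.6 mm at z = 71 mm), and both pin tips show in its holes.

```bash
python3 -c "
from plant import workorder; print(workorder.close_job())"
```

```text
the job is handed in; nothing more can be done
None
```

The blank is stacked on the form as walnut, maple, padauk, then the pressing plate with its grip up; the last pictures show it seated and centred within 1 mm, and I handed the job in at about 29 s (the hand-in gave no verdict).

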